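Weigh down a pile of sample cards with the red pressing plate

ROBOT

A 6-joint arm with a two-finger parallel gripper is mounted at the origin on a cart in front of the work surface, level with it; the furniture and walls round the work are solid. World frame = base frame: x ahead of the robot, y to its left, z up, the work surface at z = 0. Lengths are in m, angles in rad, forces in N, time in s.
With the tool pointing down it reaches from about 0.25 to 0.725 m from the base axis. Payload 4 kg.
Tool frame: the origin (TCP) lies midway between the tips of the shut fingers; the grasp point (between the pads) lies 19 mm behind it (bot.grip_point_offset is the distance from the TCP to the grasp point, in m); z points along the fingers, y is the line along which they close (so a half turn about z gives the same grasp; the last joint's range is limited). The gripper opens to 85 mm and grips with 20 to 120 N. Pads are 22 mm wide; open, the fingers measure 114 mm over their backs; the gripper's body (76 mm by 85 mm) begins 54 mm behind the grasp point. The pads swing forward as they close: fully open they stand 13 mm farther back than shut.
Start: joints at [-1.136, 0.241, 0.005, 1.335, 0, 1.571], TCP at [0.211, -0.453, 0.193] pointing down, gripper open.
Joint ranges: [-2.72, 2.72], [-1.05, 1.87], [-1.09, 1.28], [-1.99, 2.15], [-1.42, 1.44], [-3.14, 3.14]. Speed limits (rad/s): [2.79, 2.79, 3.14, 3.14, 3.14, 3.14].

INTERFACE

Orientations are given as a unit quaternion [x, y, z, w].
In Python, from workcell import bot gives the robot as it stands.
- The arm moves only by the tool step_arm, never from a script. Its argument "targets" is text: rows parted by semicolons, each of 7 numbers parted by spaces: the opening, from -1 (shut) to 1 (fully open), so that 0 is half open, then the shift along the world's x, y, z normalised to -1 to 1, where 1 is 0.5 m, then the turn, a rotation vector about the world's x, y, z normalised to -1 to 1, where 1 is pi/4 rad. In form: gripper x y z wx wy wz; .... A call has 1 to 10 rows; each row is the pose to reach, as a shift and turn from the pose commanded when the call began; what a row does not reach only later rows make up. A row lasts 1/12 s, in which the tool goes at most 41.7 mm and 7.16 degrees, less where a joint would pass 70% of its speed; a pose out of reach is approached as far as the arm can. A call with a number of a shift or a turn outside -1 to 1 is refused whole. A call with a gripper value outside its range is refused whole. The fingers move at their own pace and stop on an object; the grip force is fixed at half the most. Time passes only in rows, so rows that repeat a pose let the fingers close. It gives the time, the measured TCP pose, the force, the opening and the grip force at its end, in the units of the state.
- bot.get_obs(): the state, without advancing time (a new reading comes with each control period).
- bot.camera(name): name is "scene" or "side" or "wrist"; returns the picture (384x512x3 uint8, red, green, blue); there is no depth.
- bot.camera_info(name): a dict with "vertical_fov" (degrees; the focal length in pixels is half the picture's height over the tangent of half this angle, whatever the lens; pixels are square), "cx", "cy" (the principal point, pixels), "D" ([k1, k2, p1, p2, k3] as OpenCV has them; the pictures are not rectified), "pose" (4x4, takes a point from camera to world coordinates). Camera axes: x right, y up, looking along -z (the intrinsics and any distortion apply to the point x, -y, -z); pixel columns grow to the right and rows downward; lengths in m; the calibration is good to about 2 mm. A picture is of the moment at which its call begins: read the wrist's pose just before it. camera_info takes no time and is no camera call; for the wrist camera it gives the pose at the moment of the call.
- bot.job_done(): hands the job in; it is judged then, once.
The state is a dict: "clock": time; "joint_pos": joint angles; "joint_vel": joint speeds; "tau": joint torques, N m; "eef_pos": TCP position; "tool_rot": TCP orientation; "ft_force": force on the tool from outside, world axes, zero at the start; "ft_torque": the same for the moment, N m; "grip_width": finger opening in m; "grasp_force": force on a finger pad.
Only numpy, scipy, OpenCV 4.12 (cv2) and the standard library are available. Lean on these libraries where they do the work, as an engineer would, in place of code of your own. Each camera call takes 0.05 s, during which the arm holds its last target. There are 200 camera calls.

TASK

Slide the red plate along its wooden tray until its near end sticks well out over the tray's front edge (the end nearest the robot), then grip it by that overhanging end, lift it and lay it flat on the pile of sample cards, lined up with the pile and centred on it. Leave the green plate where it is.

Things in the scene. Friction and masses are not known exactly. Their poses are not given: they have to be found in the camera images.
- red_plate_center (a point): Centre (half-way up) of the red flat metal plate: 110 mm long (its x), 50 wide (its y), 5 thick, about 0.07 kg, loose, a small rivet at each end. It starts flat in a wooden tray, long side along it, its near end 5 to 25 mm behind the tray's front edge, and slides with ordinary friction. Two trays stand side by side, about 130 mm apart; which one holds the red plate changes.
- red_tray_front (a point): Middle of the front edge of the red plate's tray, on its floor, 45 mm above the table; x points inward along the tray, away from the robot. Fixed channel 150 mm long, 55 wide inside, open at both ends; side rails 8 mm wide rise 8 mm above the floor. Fingers do not fit beside the plate there; closed ones fit behind it and can push. The overhanging end can be taken from above by its long sides.
- pile_top (a point): Centre of the upper face of the pile of pale sample cards on a dark wooden foot: 80 mm long (its x), 36 mm wide (its y), top 45 mm above the table; firm and fixed. The plate is wider than the pile, so fingers on the plate's long sides pass beside it with 7 mm to spare.
- green_plate_center (a point): Centre (half-way up) of the green plate, the same in form and size as the red one, in the other, identical tray. To be left alone.

How it is judged:
On the way:
1. the red plate lies flat on its tray with its near end at least 25 mm out over the front edge (x of red_plate_center in the frame of red_tray_front between -0.02 and 0.03 m and y of red_plate_center in the frame of red_tray_front between -0.008 and 0.008 m and z of red_plate_center in the frame of red_tray_front between -0.002 and 0.006 m and angle between red_plate_center's own z axis and vertical below 0.08 rad), for 0.2 s.
At the end, for the whole second after the job is handed in: The red plate lies at rest and flat (within 4.5 degrees) on the pile of cards, its centre within 15 mm of the pile's centre and its long side within 11 degrees of the pile's; the green plate is within 15 mm of where it started (horizontal distance between red_plate_center and pile_top below 0.015 m and angle between the x axis of red_plate_center and the x axis of pile_top, either way round below 0.2 rad and z of red_plate_center in the frame of pile_top between -0.001 and 0.006 m and angle between red_plate_center's own z axis and vertical below 0.08 rad and linear speed of red_plate below 0.01 m/s and distance of green_plate_center from where it was at the start of the episode below 0.015 m); the robot touches nothing.
It fails at once if the green plate is moved more than 15 mm (distance of green_plate_center from where it was at the start of the episode above 0.015 m).
It also fails if it takes over 54 s, if anything falls off the work surface, if the arm or the gripper's body presses on something with over 40 N, if the wrist force passes 120 N, or if a joint passes its speed limit or range.

## Working session

There is one attempt and no reset: what is moved stays moved. The work goes in short steps, Python scripts to look and compute and a tool call to move; the robot and the scene stay as the last step left them, time stands still between calls to the robot, and variables do not carry over. Pictures are saved under pics/ and viewed, at most 10 in all, crops included, and the job is handed in when it is done.

Besides the shell and the picture viewer there is one more tool, called after "Request:" in YAML: its name, and indented under it one key for each argument. step_arm: Moves the arm, as the interface text tells. Scaled input: -1 to 1 covers 0.5 m each way for a shift and pi/4 rad each way for a turn. Its arguments: {"type":"object","properties":{"targets":{"type":"string"}},"required":["targets"]}

```bash
mkdir -p pics; cat > h.py <<'E'
import numpy as np,cv2
from workcell import bot
def K(n):
    i=bot.camera_info(n);f=192/np.tan(np.radians(i["vertical_fov"])/2)
    return np.array([[f,0,i["cx"]],[0,f,i["cy"]],[0,0,1.]]),np.array(i["D"],float),np.array(i["pose"])
def cast(n,px,z,cal=None):
    k,d,T=cal or K(n)
    u=cv2.undistortPoints(np.array(px,float).reshape(-1,1,2),k,d).reshape(-1,2)
    r=np.c_[u[:,0],-u[:,1],-np.ones(len(u))]@T[:3,:3].T
    return T[:3,3]+r*((z-T[2,3])/r[:,2])[:,None]
def snap(n,f):
    cal=K(n);im=bot.camera(n);cv2.imwrite("pics/"+f,im[:,:,::-1]);return im,cal
def mask(im,c):
    h=cv2.cvtColor(im,cv2.COLOR_RGB2HSV);H,S,V=h[...,0].astype(int),h[...,1],h[...,2]
    ok=(S>110)&(V>50)
    return (ok&((H<7)|(H>172)) if c=="red" else ok&(H>40)&(H<85)).astype(np.uint8)
def rect(n,im,cal,m,z):
    c=max(cv2.findContours(m,0,cv2.CHAIN_APPROX_NONE)[0],key=cv2.contourArea)
    p=cast(n,c[:,0],z,cal)[:,:2]
    (x,y),(w,h),a=cv2.minAreaRect((p*1000).astype(np.float32))
    if w<h:w,h,a=h,w,a+90
    return x,y,w,h,(a+90)%180-90,c[:,0].mean(0)
E
python3 - <<'E'
from h import *
o=bot.get_obs();print(o["eef_pos"],o["tool_rot"],o["grip_width"])
for n in("scene","side"):
    im,cal=snap(n,n+"1.png");print(n,cal[2][:3].round(3).tolist())
    for c in("red","green"):
        try:print(c,np.round(np.hstack(rect(n,im,cal,mask(im,c),.05)),1))
        except Exception as e:print(c,e)
a=cv2.imread("pics/scene1.png");b=cv2.imread("pics/side1.png")
E
```

```text
[ 0.210327   -0.45284159  0.19200919] [ 9.76454651e-01  2.15720281e-01 -2.23693018e-04 -1.01237767e-03] 0.08535732196744587
scene [[-0.916, 0.258, -0.308, 0.234], [-0.402, -0.58, 0.709, 0.354], [0.004, 0.773, 0.635, 0.628]]
red [ 5.423e+02 -6.220e+01  1.096e+02  5.250e+01 -5.000e-01  1.911e+02
  2.681e+02]
green [ 855.9 -135.9   73.7   62.3  -28.7   77.5  197.1]
side [[0.952, 0.175, -0.252, 0.28], [-0.307, 0.597, -0.741, -0.85], [0.02, 0.783, 0.622, 0.604]]
red [ 716.3 -645.8  108.1   47.4  -89.2  486.6  352.1]
green [860.4 -61.3  40.5  29.3 -15.4 372.2 135.8]
```

View pics/scene1.png

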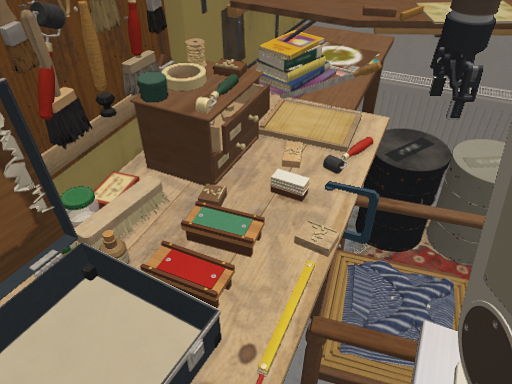

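View pics/side1.png

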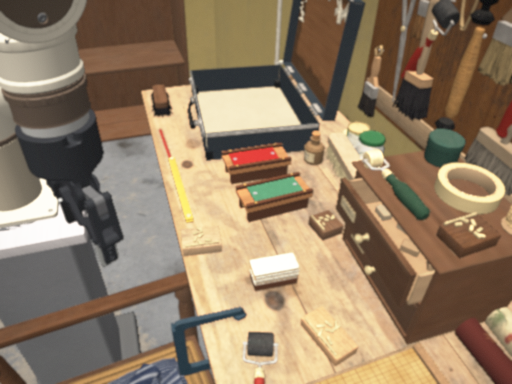

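The scene view shows the red plate at (191,268), the green plate at (226,222) and the pale pile at (290,180). The side view shows red at (255,157), green at (274,189) and the pile at (274,267). Next I measure them in these two pictures.

```bash
python3 - <<'E'
from h import *
roi={"scene":dict(red=(130,235,240,305),green=(180,195,270,255),pile=(262,160,318,204)),"side":dict(red=(215,138,295,180),green=(235,170,320,215),pile=(240,243,310,295))}
tiles=[]
for n in roi:
    im=cv2.imread(f"pics/{n}1.png")[:,:,::-1].copy();cal=K(n)
    for c,(a,b,e,d) in roi[n].items():
        if c=="pile":
            h=cv2.cvtColor(im,cv2.COLOR_RGB2HSV);m=((h[...,1]<40)&(h[...,2]>225)).astype(np.uint8)
        else:m=mask(im,c)
        r=np.zeros_like(m);r[b:d,a:e]=m[b:d,a:e]
        print(n,c,np.round(np.hstack(rect(n,im,cal,r,.045 if c=="pile" else .05)),1))
        v=im.copy();v[r>0]=v[r>0]//2+np.array([0,0,127],np.uint8)
        if c!="green":tiles.append(cv2.resize(np.hstack([x[b:d,a:e] for x in(im,v)]),(400,200)))
cv2.imwrite("pics/t.png",np.vstack([np.hstack(tiles[:2]),np.hstack(tiles[2:])])[:,:,::-1])
E
```

```text
scene red [ 5.423e+02 -6.220e+01  1.096e+02  5.250e+01 -5.000e-01  1.911e+02
  2.681e+02]
scene green [ 600.6 -200.5   16.6    2.3  -87.7  200.2  210.6]
scene pile [ 476.2 -386.1   75.9   31.3   -3.6  290.5  177.1]
side red [543.8 -62.9 109.9  56.1  -0.6 253.4 155.4]Traceback (most recent call last):
  File "<stdin>", line 11, in <module>
  File "h.py", line 18, in rect
    c=max(cv2.findContours(m,0,cv2.CHAIN_APPROX_NONE)[0],key=cv2.contourArea)
ValueError: max() iterable argument is empty
```

Request:
step_arm:
  targets: "-1 0.4 0.13 0.2 0 0 -0.565; -1 0.4 0.13 0.2 0 0 -0.565; -1 0.4 0.13 0.2 0 0 -0.565; -1 0.4 0.13 0.2 0 0 -0.565; -1 0.4 0.13 0.2 0 0 -0.565; -1 0.4 0.13 0.2 0 0 -0.565; -1 0.4 0.13 0.2 0 0 -0.565; -1 0.4 0.13 0.2 0 0 -0.565"

```text
clock: 0.77
eef_pos: [0.4122, -0.3879, 0.2927]
tool_rot: [1.0, -0.003, -0.0, 0.0]
ft_force: [-0.8, -0.2, -0.7]
grip_width: -0.0001
grasp_force: 0.0
```

```bash
python3 - <<'E'
from h import *
o=bot.get_obs();print(o["clock"],o["eef_pos"],o["tool_rot"],o["joint_pos"])
im,cal=snap("wrist","w1.png");print(cal[2].round(3).tolist())
print("case",cast("scene",[(215,318),(75,245)],.09).round(3).tolist(),"bottle",cast("scene",[(115,250)],0).round(3).tolist(),"cab",cast("scene",[(215,185)],0).round(3).tolist())
E
```

```text
0.7667 [ 0.41217629 -0.38786099  0.29268054] [ 9.99996016e-01 -2.81575953e-03 -4.62733469e-05  1.91035600e-04] [-7.54808049e-01  3.64648632e-01  4.32236316e-01  1.63819061e+00
 -3.42256027e-04  2.39241610e+00]
[[-0.006, 0.951, 0.308, 0.492], [-1.0, -0.006, -0.002, -0.389], [0.0, -0.308, 0.951, 0.473], [0.0, 0.0, 0.0, 1.0]]
case [[0.439, 0.036, 0.09], [0.727, 0.002, 0.09]] bottle [[0.728, -0.077, 0.0]] cab [[0.646, -0.342, 0.0]]
```

View pics/w1.png

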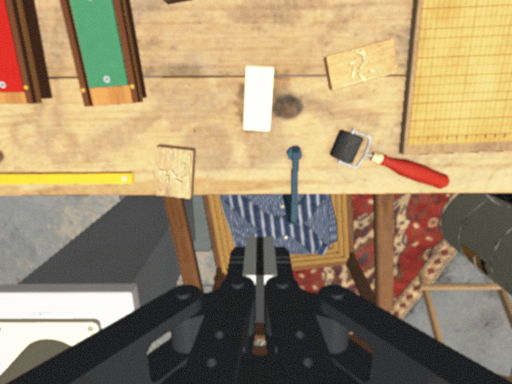

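The wrist view shows the pale pile at (259,98), with its long side about upright in the picture. The green tray is at (105,45) and the edge of the red one at (20,50). I measure the pile from this picture and move on to the red tray.

Request:
step_arm:
  targets: "-1 0.1 0.65 0 0 0 0; -1 0.1 0.65 0 0 0 0; -1 0.1 0.65 0 0 0 0; -1 0.1 0.65 0 0 0 0; -1 0.1 0.65 0 0 0 0; -1 0.1 0.65 0 0 0 0; -1 0.1 0.65 0 0 0 0; -1 0.1 0.65 0 0 0 0; -1 0.1 0.65 0 0 0 0; -1 0.1 0.65 0 0 0 0"

```text
clock: 1.65
eef_pos: [0.4594, -0.0628, 0.2921]
tool_rot: [1.0, -0.003, -0.001, 0.0]
ft_force: [0.4, 0.5, 0.3]
grip_width: -0.0002
grasp_force: 0.0
```

```bash
python3 - <<'E'
from h import *
i,d,_=K("wrist")
T=np.array([[-0.006,0.951,0.308,0.492],[-1,-0.006,-0.002,-0.389],[0,-0.308,0.951,0.473],[0,0,0,1]])
im=cv2.imread("pics/w1.png")[:,:,::-1].copy();h=cv2.cvtColor(im,cv2.COLOR_RGB2HSV)
m=((h[...,1]<40)&(h[...,2]>215)).astype(np.uint8);r=np.zeros_like(m);r[55:145,235:280]=m[55:145,235:280]
print("pile",np.round(np.hstack(rect("wrist",im,(i,d,T),r,.045)),1))
o=bot.get_obs();print(o["clock"],o["eef_pos"],o["joint_pos"])
im,cal=snap("wrist","w2.png");print("red",np.round(np.hstack(rect("wrist",im,cal,mask(im,"red"),.05)),1), cal[2][:3].round(4).tolist())
E
```

```text
pile [ 477.7 -386.8   79.7   35.8   -3.5  257.9   97.9]
1.65 [ 0.45938742 -0.06279119  0.29211331] [-1.35405862e-01  1.48660449e-01  1.45731038e-01  1.56973279e+00
 -5.92570618e-04  3.01270937e+00]
red [544.4 -62.5 107.8  48.2  -0.8 258.1  80.6] [[-0.0072, 0.9506, 0.3102, 0.5396], [-1.0, -0.007, -0.0018, -0.0641], [0.0005, -0.3102, 0.9507, 0.4719]]
```

View pics/w2.png

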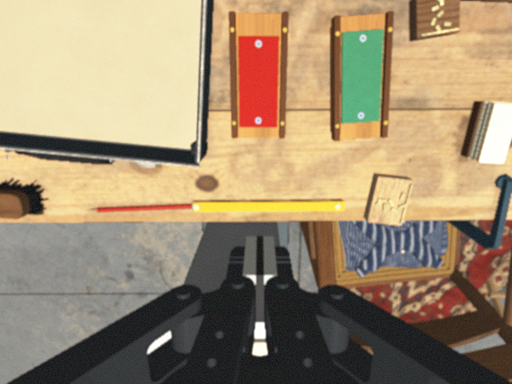

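The wrist view shows the red plate centred at (258,81) in its tray. The tray's front edge is at row ~137 and its rear edge at row ~12. The case rim runs at column ~207, to the left of the tray.

```bash
python3 - <<'E'
from h import *
print("tray",cast("wrist",[(259,137),(259,12)],.045).round(4).tolist())
for z in(.05,.07,.09,.11):print(z,cast("wrist",[(202,162),(211,10)],z).round(3)[:,:2].tolist(),cast("scene",[(219,312)],z).round(3)[:,:2].tolist())
E
```

```text
tray [[0.4755, -0.0645, 0.045], [0.6252, -0.066, 0.045]]
0.05 [[0.443, 0.013], [0.627, -0.009]] [[0.453, -0.0]]
0.07 [[0.448, 0.01], [0.623, -0.012]] [[0.446, 0.012]]
0.09 [[0.452, 0.006], [0.619, -0.015]] [[0.438, 0.024]]
0.11 [[0.457, 0.002], [0.614, -0.017]] [[0.431, 0.036]]
```

Request:
step_arm:
  targets: "-1 0.325 -0.002 -0.2 0 0 0; -1 0.325 -0.002 -0.3 0 0 0; -1 0.325 -0.002 -0.3 0 0 0; -1 0.325 -0.002 -0.3 0 0 0; -1 0.325 -0.002 -0.3 0 0 0; -1 0.325 -0.002 -0.3 0 0 0; -1 0.325 -0.002 -0.4 0 0 0; -1 0.325 -0.002 -0.46 0 0 0; -1 0.325 -0.002 -0.487 0 0 0; -1 0.325 -0.002 -0.487 0 0 0"

```text
clock: 2.53
eef_pos: [0.6179, -0.0667, 0.044]
tool_rot: [1.0, -0.006, -0.006, -0.0]
ft_force: [-1.3, 0.1, -0.2]
grip_width: 0.0001
grasp_force: 0.0
```

Request:
step_arm:
  targets: "-1 0 0 0.004 0 0 0; -1 0 0 0.004 0 0 0"

```text
clock: 2.7
eef_pos: [0.6245, -0.0661, 0.0539]
tool_rot: [1.0, -0.006, 0.002, 0.0]
ft_force: [1.4, -0.7, 0.9]
grip_width: 0.0002
grasp_force: 0.0
```

```bash
python3 - <<'E'
from h import *
o=bot.get_obs();print(o["eef_pos"],o["ft_force"],o["joint_pos"])
im,cal=snap("scene","s2.png");print(np.round(np.hstack(rect("scene",im,cal,mask(im,"red"),.05)),1))
a=im[190:320,110:270];cv2.imwrite("pics/s2c.png",cv2.resize(a,None,fx=4,fy=4)[:,:,::-1])
E
```

```text
[ 0.62446791 -0.06613818  0.05390723] [ 1.37970185 -0.69606836  0.92909655] [-1.05428818e-01  5.74291284e-01  1.39362843e-01  1.13214939e+00
 -1.63603466e-04  3.04720533e+00]
[542.3 -62.4 109.7  52.3  -0.7 191.1 268.1]
```

View pics/s2c.png

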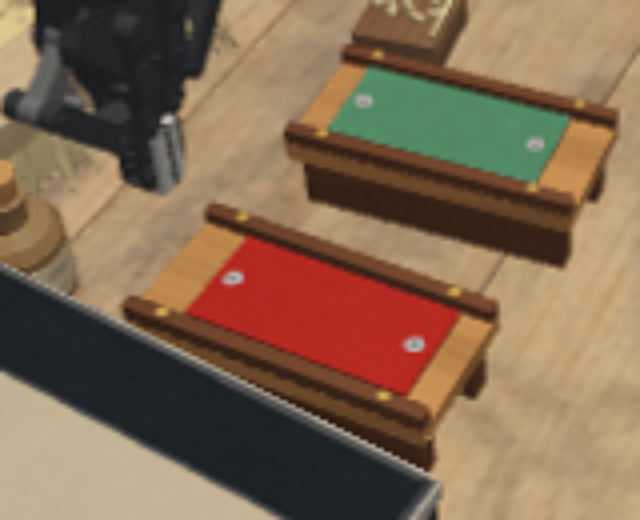

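The crop shows the plate unmoved, with rivets at crop (233,278) and (415,344). The fingertips at crop (160,190) look too far from the tray for the reported pose, so I check by projection.

```bash
python3 - <<'E'
from h import *
def proj(n,P):
    k,d,T=K(n);p=(np.linalg.inv(T)@np.r_[P,1])[:3]*[1,-1,-1]
    return cv2.projectPoints(p[None],np.zeros(3),np.zeros(3),k,d)[0].ravel().round(1)
ts=[]
o=bot.get_obs();P=o["eef_pos"];print(P,o["joint_vel"].round(3) if hasattr(o["joint_vel"],"round") else o["joint_vel"])
for n in("scene","side"):
    u=proj(n,P);im,_=snap(n,n+"3.png");print(n,u)
    im=im.copy();cv2.drawMarker(im,tuple(int(v) for v in u),(255,255,0),0,8)
    x,y=map(int,u);ts.append(cv2.resize(im[max(0,y-60):y+60,max(0,x-60):x+60],(400,400)))
cv2.imwrite("pics/c3.png",np.hstack(ts)[:,:,::-1])
print(bot.get_obs()["eef_pos"])
E
```

```text
[ 0.62507815 -0.06583219  0.05447   ] [ 0.012 -0.008  0.001 -0.005  0.001 -0.   ]
scene [151.4 250.2]
side [286.5 149.1]
[ 0.62492298 -0.06521087  0.05422136]
```

View pics/c3.png

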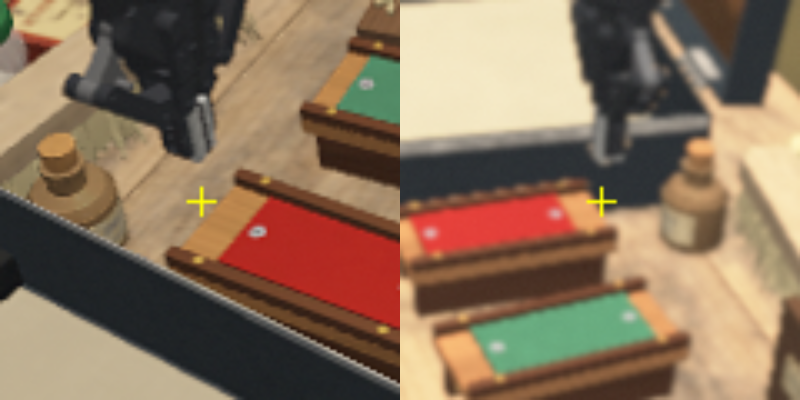

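Both crops show the fingertips about 12 px above the marker for the reported TCP. I triangulate them to get their real height.

```bash
python3 - <<'E'
from h import *
def tri(a,b):
    A=[];B=[]
    for n,p in(("scene",a),("side",b)):
        C=K(n)[2][:3,3];d=cast(n,[p],0)[0]-C;d/=np.linalg.norm(d);M=np.eye(3)-np.outer(d,d);A.append(M);B.append(M@C)
    return np.linalg.lstsq(np.vstack(A),np.hstack(B),rcond=None)[0].round(4)
print("tip",tri((150.1,238),(288,137)))
# rivets: scene crop s2c (233,278),(415,344)/4+(110,190); side c3 (555,213),(430,232)
f=lambda x,y:(226+(x-400)*.3,89+y*.3)
print("rivets",tri((110+233/4,190+278/4),f(555,213)),tri((110+415/4,190+344/4),f(430,232)))
print(bot.grip_point_offset)
E
```

```text
tip [ 0.6243 -0.0665  0.0871]
rivets [ 0.5898 -0.0638  0.0483] [ 0.4976 -0.0628  0.0487]
0.0187
```

Request:
step_arm:
  targets: "-1 -0.01 0.004 -0.006 0 0 0; -1 -0.01 0.004 -0.012 0 0 0; -1 -0.01 0.004 -0.016 0 0 0; -1 -0.01 0.004 -0.016 0 0 0; -1 -0.01 0.004 -0.016 0 0 0"

```text
clock: 3.27
eef_pos: [0.6179, -0.0623, 0.0431]
tool_rot: [1.0, -0.004, -0.0, -0.0]
ft_force: [-0.3, 0.6, 0.3]
grip_width: 0.0
grasp_force: 0.0
```

No contact at a reported 43 mm, which is below the tray floor, so the tips really are higher than reported. I'll feel downward in small steps.

Request:
step_arm:
  targets: "-1 0 0 -0.004 0 0 0; -1 0 0 -0.008 0 0 0; -1 0 0 -0.012 0 0 0; -1 0 0 -0.012 0 0 0"

```text
clock: 3.6
eef_pos: [0.6177, -0.0624, 0.0367]
tool_rot: [1.0, -0.004, -0.001, -0.0]
ft_force: [0.2, -0.5, -0.3]
grip_width: -0.0
grasp_force: 0.0
```

```bash
python3 - <<'E'
from h import *
for n in("scene","side"):
    im,_=snap(n,n+"4.png")
a=cv2.imread("pics/scene4.png")[190:290,90:210];b=cv2.imread("pics/side4.png")[90:190,225:345]
cv2.imwrite("pics/c4.png",np.hstack([cv2.resize(q,(396,330),interpolation=cv2.INTER_CUBIC) for q in(a,b)]))
E
```

```text
(no output)
```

View pics/c4.png

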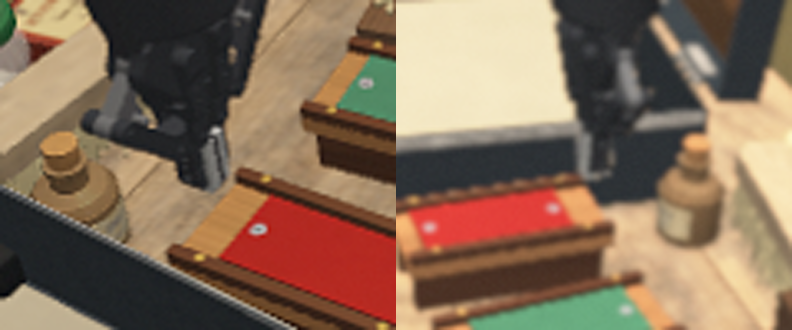

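The fingertips are at scene crop (212,190) and side crop (590,178), still above and just behind the tray floor.

```bash
cat >> h.py <<'E'
def tri(a,b):
    A=[];B=[]
    for n,p in(("scene",a),("side",b)):
        C=K(n)[2][:3,3];d=cast(n,[p],0)[0]-C;d/=np.linalg.norm(d);M=np.eye(3)-np.outer(d,d);A.append(M);B.append(M@C)
    return np.linalg.lstsq(np.vstack(A),np.hstack(B),rcond=None)[0].round(4)
E
python3 - <<'E'
from h import *
print(tri((154.2,247.6),(283.8,143.9)), bot.get_obs()["eef_pos"])
E
```

```text
[ 0.6166 -0.0637  0.0682] [ 0.61794732 -0.06247703  0.03712313]
```

Request:
step_arm:
  targets: "-1 0 0 -0.01 0 0 0; -1 0 0 -0.02 0 0 0; -1 0 0 -0.028 0 0 0; -1 0 0 -0.03 0 0 0; -1 0 0 -0.03 0 0 0"

```text
clock: 4.12
eef_pos: [0.6175, -0.0624, 0.0215]
tool_rot: [1.0, -0.004, -0.001, -0.0]
ft_force: [-0.4, 0.5, -0.3]
grip_width: -0.0003
grasp_force: 0.0
```

Request:
step_arm:
  targets: "-1 0 0 -0.003 0 0 0; -1 0 0 -0.006 0 0 0; -1 0 0 -0.006 0 0 0"

```text
clock: 4.37
eef_pos: [0.618, -0.0625, 0.0192]
tool_rot: [1.0, -0.004, -0.0, 0.0]
ft_force: [-0.3, -0.5, -0.3]
grip_width: 0.0001
grasp_force: 0.0
```

Request:
step_arm:
  targets: "-1 0 0 -0.002 0 0 0; -1 0 0 -0.004 0 0 0; -1 0 0 -0.004 0 0 0"

```text
clock: 4.62
eef_pos: [0.618, -0.0625, 0.0173]
tool_rot: [1.0, -0.004, -0.0, -0.0]
ft_force: [-0.1, 0.1, -0.3]
grip_width: -0.0
grasp_force: 0.0
```

Request:
step_arm:
  targets: "-1 0 0 -0.002 0 0 0; -1 0 0 -0.004 0 0 0; -1 0 0 -0.004 0 0 0"

```text
clock: 4.87
eef_pos: [0.6179, -0.0625, 0.0152]
tool_rot: [1.0, -0.004, -0.0, 0.0]
ft_force: [-0.4, 0.3, -0.0]
grip_width: -0.0002
grasp_force: 0.0
```

Request:
step_arm:
  targets: "-1 0 0 -0.002 0 0 0; -1 0 0 -0.004 0 0 0; -1 0 0 -0.004 0 0 0"

```text
clock: 5.12
eef_pos: [0.6179, -0.0624, 0.0131]
tool_rot: [1.0, -0.004, -0.0, -0.0]
ft_force: [0.4, -0.1, 0.3]
grip_width: -0.0001
grasp_force: 0.0
```

Request:
step_arm:
  targets: "-1 0 0 -0.002 0 0 0; -1 0 0 -0.004 0 0 0; -1 0 0 -0.004 0 0 0"

```text
clock: 5.37
eef_pos: [0.618, -0.0625, 0.0111]
tool_rot: [1.0, -0.005, -0.0, -0.0]
ft_force: [-0.9, -0.8, -0.1]
grip_width: -0.0001
grasp_force: 0.0
```

Request:
step_arm:
  targets: "-1 0 0 -0.002 0 0 0; -1 0 0 -0.003 0 0 0; -1 0 0 -0.003 0 0 0"

```text
clock: 5.62
eef_pos: [0.618, -0.0625, 0.0097]
tool_rot: [1.0, -0.004, -0.0, -0.0]
ft_force: [-0.2, -0.1, 0.8]
grip_width: -0.0001
grasp_force: 0.0
```

```bash
python3 - <<'E'
from h import *
for n in("scene","side"):
    im,_=snap(n,n+"5.png")
a=cv2.imread("pics/scene5.png")[215:275,110:190];b=cv2.imread("pics/side5.png")[120:180,245:325]
cv2.imwrite("pics/c5.png",np.hstack([cv2.resize(q,(400,300),interpolation=cv2.INTER_CUBIC) for q in(a,b)]))
E
```

```text
(no output)
```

View pics/c5.png

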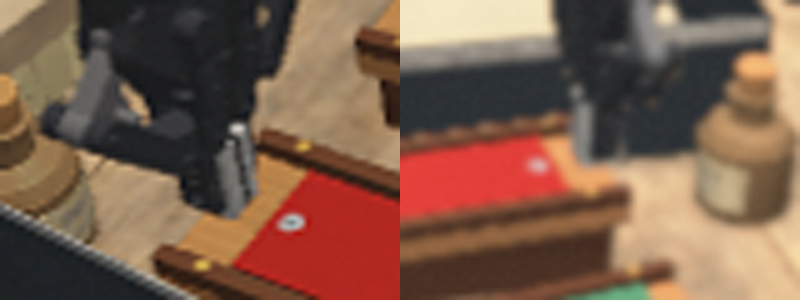

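The closed tips are now behind the plate and right at the tray floor: scene crop (235,212), side crop (590,163). I start pushing.

Request:
step_arm:
  targets: "-1 -0.01 0 0 0 0 0; -1 -0.02 0 0 0 0 0; -1 -0.03 0 0 0 0 0; -1 -0.04 0 0 0 0 0; -1 -0.05 0.001 0 0 0 0; -1 -0.06 0.001 0 0 0 0; -1 -0.06 0.001 0 0 0 0"

```text
clock: 6.3
eef_pos: [0.5867, -0.0619, 0.0099]
tool_rot: [1.0, -0.005, -0.001, -0.0]
ft_force: [0.3, -0.5, 0.2]
grip_width: 0.0003
grasp_force: 0.0
```

```bash
cat > red.py <<'E'
from h import *
for n in("scene","side"):
    im,cal=snap(n,"last_"+n+".png");m=mask(im,"red");r=np.zeros_like(m)
    a,b,e,d=(110,200,270,320) if n=="scene" else (180,125,310,190);r[b:d,a:e]=m[b:d,a:e]
    print(n,np.round(np.hstack(rect(n,im,cal,r,.05)),1))
print(bot.get_obs()["eef_pos"],bot.get_obs()["ft_force"])
E
python3 red.py
```

```text
scene [520.2 -61.7 112.5  52.6  -1.6 201.1 271.9]
side [ 5.211e+02 -6.310e+01  1.130e+02  5.690e+01  3.000e-01  2.444e+02
  1.569e+02]
[ 0.58780726 -0.0619833   0.01002261] [ 0.765152   -0.44278128  0.20231643]
```

Request:
step_arm:
  targets: "-1 -0.012 0 0 0 0 0; -1 -0.024 0 0 0 0 0; -1 -0.036 0 0 0 0 0; -1 -0.048 0 0 0 0 0; -1 -0.06 0 0 0 0 0; -1 -0.067 0 0 0 0 0; -1 -0.067 0 0 0 0 0; -1 -0.067 0 0 0 0 0"

```text
clock: 7.07
eef_pos: [0.554, -0.062, 0.0098]
tool_rot: [1.0, -0.005, -0.0, -0.0]
ft_force: [-0.1, -0.9, -0.5]
grip_width: -0.0002
grasp_force: 0.0
```

```bash
python3 red.py
```

```text
scene [487.7 -60.8 110.3  52.6  -1.7 218.1 278.5]
side [489.  -64.3 110.1  61.4  -1.9 230.5 159.1]
[ 0.55436463 -0.06193709  0.00971259] [ 0.37731888 -0.5292364  -0.39541524]
```

Request:
step_arm:
  targets: "-1 0.016 0 0 0 0 0; -1 0.016 0 0.02 0 0 0; -1 0.016 0 0.1 0 0 0; -1 0.016 0 0.15 0 0 0; 0.53 -0.06 0 0.15 0 0 0; 0.53 -0.14 0 0.15 0 0 0; 0.53 -0.214 0 0.15 0 0 0; 0.53 -0.214 0 0.15 0 0 0; 0.53 -0.214 0 0.15 0 0 0; 0.53 -0.214 0 0.15 0 0 0"

```text
clock: 8.0
eef_pos: [0.4492, -0.0622, 0.0861]
tool_rot: [1.0, -0.005, 0.002, 0.0]
ft_force: [1.1, -0.6, -0.2]
grip_width: 0.0652
grasp_force: 0.0
```

```bash
python3 red.py; python3 - <<'E'
from h import *
print(bot.get_obs()["joint_pos"])
im,cal=snap("wrist","w6.png");m=mask(im,"red")
print("wrist",np.round(np.hstack(rect("wrist",im,cal,m,.05)),1))
E
```

```text
scene [487.7 -60.8 110.   52.5  -1.9 218.1 278.5]
side [488.9 -62.9 109.9  59.1  -2.3 230.5 159.1]
[ 0.45003436 -0.06220705  0.08583475] [-0.56081745 -0.11701547 -0.08432627]
[-1.37379855e-01  2.28617280e-01 -3.04512750e-01  1.03457936e+00
  3.04542873e-05  3.01298851e+00]
wrist [489.9 -61.8 107.7  48.8  -0.7 257.  141.3]
```

Request:
step_arm:
  targets: "0.53 -0.005 0.001 -0.06 0 0 0; 0.53 -0.005 0.001 -0.1 0 0 0; 0.53 -0.005 0.001 -0.12 0 0 0; 0.53 -0.005 0.001 -0.14 0 0 0; 0.53 -0.005 0.001 -0.15 0 0 0; 0.53 -0.005 0.001 -0.15 0 0 0"

```text
clock: 8.65
eef_pos: [0.4451, -0.0614, 0.0088]
tool_rot: [1.0, -0.004, -0.001, -0.0]
ft_force: [-0.3, 0.2, -0.3]
grip_width: 0.0655
grasp_force: 0.0
```

Request:
step_arm:
  targets: "0.53 0 0 -0.01 0 0 0; 0.53 0 0 -0.02 0 0 0; 0.53 0 0 -0.03 0 0 0; 0.53 0 0 -0.038 0 0 0; 0.53 0 0 -0.038 0 0 0; 0.53 0 0 -0.038 0 0 0"

```text
clock: 9.15
eef_pos: [0.4449, -0.0615, -0.0093]
tool_rot: [1.0, -0.004, -0.0, -0.0]
ft_force: [0.8, -0.2, 0.7]
grip_width: 0.0652
grasp_force: 0.0
```

```bash
python3 - <<'E'
from h import *
for n in("scene","side"):
    im,_=snap(n,n+"7.png")
a=cv2.imread("pics/scene7.png")[220:320,170:290];b=cv2.imread("pics/side7.png")[110:210,180:300]
cv2.imwrite("pics/c7.png",np.hstack([cv2.resize(q,(396,330),interpolation=cv2.INTER_CUBIC) for q in(a,b)]))
E
```

```text
(no output)
```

View pics/c7.png

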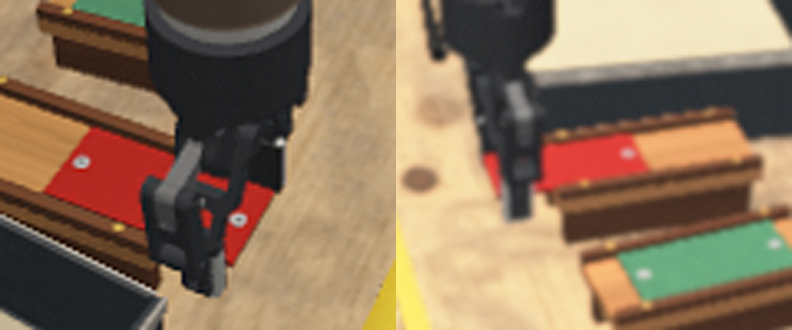

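The fingers straddle the overhanging end: near finger at scene crop (205,280), side crop (517,210). They are clear of the tray rails, so I close.

Request:
step_arm:
  targets: "-1 0 0 0 0 0 0; -1 0 0 0 0 0 0; -1 0 0 0 0 0 0; -1 0 0 0 0 0 0; -1 0 0 0 0 0 0; -1 0 0 0 0 0 0"

```text
clock: 9.75
eef_pos: [0.4454, -0.0615, -0.0088]
tool_rot: [1.0, -0.004, 0.0, 0.0]
ft_force: [-1.2, 1.0, 4.5]
grip_width: 0.0484
grasp_force: 61.2
```

Request:
step_arm:
  targets: "-1 0 0 0.02 0 0 0; -1 0 0 0.05 0 0 0; -1 0 0 0.1 0 0 0; -1 0 0 0.15 0 0 0; -1 0 0 0.15 0 0 0; -1 0 0 0.15 0 0 0; -1 0 0 0.15 0 0 0"

```text
clock: 10.33
eef_pos: [0.4444, -0.0614, 0.0651]
tool_rot: [1.0, -0.004, -0.001, -0.0]
ft_force: [0.3, -1.4, -1.1]
grip_width: 0.0482
grasp_force: 61.9
```

```bash
python3 - <<'E'
from h import *
o=bot.get_obs();print(o["eef_pos"],o["joint_pos"])
im,cal=snap("wrist","w8.png");m=mask(im,"red")
for z in(.115,.125,.135):print("wrist",z,np.round(np.hstack(rect("wrist",im,cal,m,z)),1))
for n in("scene","side"):
    im,cal=snap(n,n+"8.png")
a=cv2.imread("pics/scene8.png")[190:300,180:300];b=cv2.imread("pics/side8.png")[80:190,180:300]
cv2.imwrite("pics/c8.png",np.hstack([cv2.resize(q,(396,363),interpolation=cv2.INTER_CUBIC) for q in(a,b)]))
E
```

```text
[ 0.44443072 -0.06141127  0.06511849] [-1.37250414e-01  2.44424352e-01 -3.44990928e-01  9.82572829e-01
 -7.83486258e-05  3.01329612e+00]
wrist 0.115 [ 4.870e+02 -6.200e+01  1.156e+02  5.270e+01  2.000e-01  2.576e+02
  1.575e+02]
wrist 0.125 [ 4.899e+02 -6.210e+01  1.067e+02  4.860e+01  2.000e-01  2.576e+02
  1.575e+02]
wrist 0.135 [ 4.928e+02 -6.220e+01  9.780e+01  4.460e+01  2.000e-01  2.576e+02
  1.575e+02]
```

View pics/c8.png

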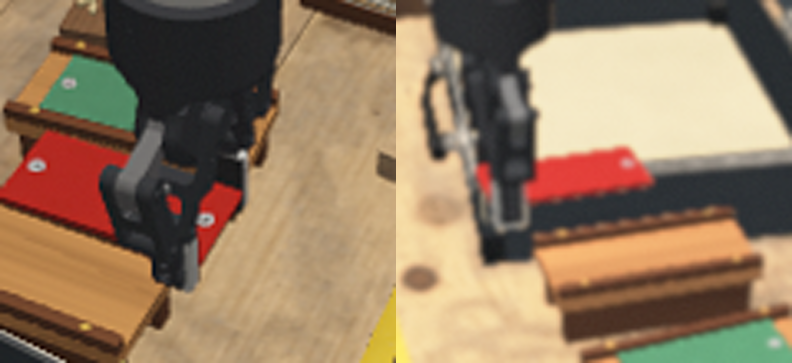

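The plate is held level, and both rivets are visible. I carry it across to the pile.

Request:
step_arm:
  targets: "-1 0 -0.03 0 0 0 0; -1 -0.005 -0.1 0 0 0 0; -1 -0.01 -0.17 0 0 0 0; -1 -0.01 -0.24 0 0 0 0; -1 -0.015 -0.31 0 0 0 -0.02; -1 -0.02 -0.38 0 0 0 -0.04; -1 -0.021 -0.45 0 0 0 -0.067; -1 -0.021 -0.52 0 0 0 -0.067; -1 -0.021 -0.59 0 0 0 -0.067; -1 -0.021 -0.63 0 0 0 -0.067"

```text
clock: 11.32
eef_pos: [0.4337, -0.3798, 0.0645]
tool_rot: [0.999, -0.032, -0.001, 0.0]
ft_force: [0.6, 0.5, -0.7]
grip_width: 0.0484
grasp_force: 62.0
```

Request:
step_arm:
  targets: "-1 0 -0.015 0 0 0 0; -1 0 -0.015 0 0 0 0; -1 0 -0.015 0 0 0 0; -1 0 -0.015 0 0 0 0"

```text
clock: 11.65
eef_pos: [0.4342, -0.3822, 0.0652]
tool_rot: [1.0, -0.03, -0.001, -0.001]
ft_force: [0.0, 1.0, -0.8]
grip_width: 0.0486
grasp_force: 62.0
```

```bash
python3 - <<'E'
from h import *
o=bot.get_obs();print(o["eef_pos"],o["tool_rot"],o["joint_pos"][5])
im,cal=snap("wrist","w9.png");print("wrist",np.round(np.hstack(rect("wrist",im,cal,mask(im,"red"),.124)),1))
for n in("scene","side"):
    im,cal=snap(n,n+"9.png");m=mask(im,"red");r=np.zeros_like(m)
    a,b,e,d=(240,110,340,200) if n=="scene" else (210,200,340,300);r[b:d,a:e]=m[b:d,a:e]
    print(n,np.round(np.hstack(rect(n,im,cal,r,.124)),1))
E
```

```text
[ 0.43420098 -0.38216724  0.06518277] [ 9.99544755e-01 -3.01472932e-02 -7.66957627e-04 -9.14402620e-04] 2.479895723715232
wrist [ 478.9 -385.4  107.7   49.4   -2.7  257.8  157.8]
scene [ 489.9 -383.4   84.1   53.5   -2.   283.8  147.7]
side [ 494.5 -388.6   80.1   51.9   -3.   288.4  230.2]
```

Request:
step_arm:
  targets: "-1 -0.002 -0.002 -0.04 0 0 -0.01; -1 -0.002 -0.002 -0.08 0 0 -0.01; -1 -0.002 -0.002 -0.11 0 0 -0.01; -1 -0.002 -0.002 -0.125 0 0 -0.01; -1 -0.002 -0.002 -0.135 0 0 -0.01; -1 -0.002 -0.002 -0.141 0 0 -0.01; -1 -0.002 -0.002 -0.141 0 0 -0.01; -1 -0.002 -0.002 -0.141 0 0 -0.01"

```text
clock: 12.47
eef_pos: [0.4342, -0.3853, -0.0038]
tool_rot: [0.999, -0.035, 0.001, 0.0]
ft_force: [0.1, 0.3, -0.9]
grip_width: 0.0483
grasp_force: 62.0
```

Request:
step_arm:
  targets: "-1 0 0 -0.002 0 0 0; -1 0 0 -0.004 0 0 0; -1 0 0 -0.004 0 0 0; -1 0 0 -0.004 0 0 0"

```text
clock: 12.8
eef_pos: [0.4337, -0.3851, -0.0063]
tool_rot: [0.999, -0.035, 0.0, 0.0]
ft_force: [0.2, -0.2, -1.0]
grip_width: 0.0483
grasp_force: 62.0
```

Request:
step_arm:
  targets: "-1 0 0 -0.002 0 0 0; -1 0 0 -0.004 0 0 0; -1 0 0 -0.004 0 0 0"

```text
clock: 13.05
eef_pos: [0.4338, -0.3851, -0.0082]
tool_rot: [0.999, -0.035, 0.0, 0.0]
ft_force: [-0.7, 0.4, 2.8]
grip_width: 0.0485
grasp_force: 62.2
```

Request:
step_arm:
  targets: "-1 0 0 -0.002 0 0 0; -1 0 0 -0.002 0 0 0; -1 0 0 -0.002 0 0 0"

```text
clock: 13.3
eef_pos: [0.4338, -0.3852, -0.0083]
tool_rot: [0.999, -0.035, 0.0, 0.0]
ft_force: [-1.9, 2.4, 7.3]
grip_width: 0.0484
grasp_force: 62.7
```

Request:
step_arm:
  targets: "0.5 0 0 0 0 0 0; 0.5 0 0 0 0 0 0; 0.5 0 0 0 0 0 0; 0.5 0 0 0 0 0 0; 0.5 0 0 0.02 0 0 0; 0.5 0 0 0.05 0 0 0; 0.5 0 0 0.12 0 0 0; 0.5 0 0 0.2 0 0 0; 0.5 0 0 0.28 0 0 0; 0.5 0 0 0.35 0 0 0"

```text
clock: 14.13
eef_pos: [0.4338, -0.3851, 0.1687]
tool_rot: [0.999, -0.035, 0.001, 0.001]
ft_force: [0.5, -0.5, 0.5]
grip_width: 0.0642
grasp_force: 0.0
```

Request:
step_arm:
  targets: "0.5 0 0 0.06 0 0 0; 0.5 0 0 0.1 0 0 0; 0.5 0 0 0.1 0 0 0; 0.5 0 0 0.1 0 0 0"

```text
clock: 14.47
eef_pos: [0.4344, -0.3857, 0.2176]
tool_rot: [0.999, -0.035, 0.002, 0.001]
ft_force: [-0.1, -0.1, -1.2]
grip_width: 0.0641
grasp_force: 0.0
```

```bash
python3 - <<'E'
from h import *
im,cal=snap("wrist","w10.png");print("wrist",np.round(np.hstack(rect("wrist",im,cal,mask(im,"red"),.05)),1))
for n in("scene","side"):
    im,cal=snap(n,n+"10.png");m=mask(im,"red");r=np.zeros_like(m)
    a,b,e,d=(240,150,330,220) if n=="scene" else (220,220,330,300);r[b:d,a:e]=m[b:d,a:e]
    print(n,np.round(np.hstack(rect(n,im,cal,r,.05)),1))
E
```

```text
wrist [ 478.4 -388.5  108.1   49.5   -2.8  258.1  119.8]
scene [ 476.6 -385.4  109.6   53.    -2.8  290.6  175.8]
side [ 476.7 -390.4  109.1   51.5   -2.7  273.9  263.4]
```

The three views agree that the plate lies flat at about (477,-388) mm and -2.8°. The pile is at (477.5,-386.5) mm and -3.5°, so I hand in.

```bash
python3 -c "
from workcell import bot
print(bot.job_done())"
```

```text
the job is handed in; nothing more can be done
None
```

The red plate is on the pile of sample cards, about 2 mm off centre and within about 1° of the pile's direction as measured in the camera views, and the job is handed in; I didn't re-measure the green plate, but nothing was moved near it, and no verdict was returned.

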